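Show a rotary switch to the inspection camera

ROBOT

A 7-joint arm with a two-finger parallel gripper is mounted at the origin on the work surface. World frame = base frame: x ahead of the robot, y to its left, z up, the work surface at z = 0. Lengths are in m, angles in degrees, forces in N, time in s.
With the tool pointing down it reaches from about 0.425 to 0.875 m from the base axis. Payload 4.7 kg.
Tool frame: the origin (TCP) lies midway between the tips of the shut fingers; the grasp point (between the pads) lies 19 mm behind it; z points along the fingers, x is the direction in which the jaws open and shut, and the axes are right-handed (so a half turn about z gives the same grasp; the last joint's range is limited). The gripper opens to 87 mm and grips with 3 to 60 N. Pads are 19 mm wide; open, the fingers measure 117 mm over their backs; the gripper's body (75 mm by 190 mm) begins 51 mm behind the grasp point.
Start: joints at [-69.609, 18.392, -4.016, 83.108, 1.295, 78.541, -3.26], TCP at [0.218, 0.612, 0.223] pointing down, gripper open.
Joint ranges: [-163.93, 163.93], [-17.29, 119.83], [-79.2, 71.16], [3.27, 140.29], [-89.18, 269.18], [5.43, 117.66], [-154.24, 154.24]. Speed limits (degrees/s): [147.25, 147.25, 180, 180, 180, 180, 180].

INTERFACE

Orientations are given as [roll, pitch, yaw] about the fixed x, y, z axes, in that order (R = Rz(yaw) Ry(pitch) Rx(roll)).
In Python, from cell import telemetry, optics, env gives the robot as it stands.
- The arm moves only by the tool arm_command, never from a script. Its arguments are lists of equal length, an entry for each row: "translation": the shift along the tool's x, y, z in cm, a list of three; "twist": the turn about the tool's z in degrees. In form: {"translation": [[x, y, z], ...], "twist": [twist, ...]}. A call has 1 to 10 rows; each row shifts and turns the pose as measured when the row begins, along the tool's axes as they then stand; what a row does not reach is not made up. A row lasts 1/8 s, in which the tool goes at most 62.5 mm and 10.7 degrees, less where a joint would pass 70% of its speed; a pose out of reach is approached as far as the arm can. A call is refused whole if a number of a shift passes 6.25 or a number of a turn 10.7, either way. A call with a gripper value outside its range is refused whole. "grip" is the opening in per cent of the stroke, from 0 (shut) to 100 (fully open), set as the call begins (left out, the last holds). The fingers move at their own pace and stop on an object; "force" is the grip in N (left out, the last holds). Time passes only in rows, so rows that do not move let the fingers close. It gives the time, the measured TCP pose, the force and the opening at its end, in the units of the state.
- telemetry.get_obs(): the state, without advancing time (a new reading comes with each control period).
- optics.read_camera(name): name is "side" or "top"; returns a dict with "img" (480x640x3 uint8, blue, green, red), "fx", "fy", "cx", "cy" (pixels), "extrinsics" (4x4, takes a point from camera to world coordinates). Camera axes: x right, y up, looking along -z (the intrinsics and any distortion apply to the point x, -y, -z); pixel columns grow to the right and rows downward; lengths in m; the calibration is good to about 2 mm. A picture is of the moment at which its call begins. There is no depth.
- env.sign_off(): hands the job in, once; it reports no verdict.
The state is a dict: "time_s": time; "qpos": joint angles; "joint_velocities": joint speeds; "effort": joint torques, N m; "tool_pos": TCP position; "tool_rot": TCP orientation; "force": force on the tool from outside, world axes, zero at the start; "wrist_torque": the same for the moment, N m; "grip_width": finger opening in m.
Only numpy, scipy, OpenCV 4.12 (cv2) and the standard library are available. Lean on these libraries where they do the work, as an engineer would, in place of code of your own. Each camera call takes 0.05 s, during which the arm holds its last target. There are 200 camera calls.

TASK

Clear the inspection camera's view: stack the two closed boxes standing on the paper sheet in front of it squarely onto the third box of the same kind, on the right, so that the three make one straight column. Then take the switch that has its knob fitted out of the tray and hold it up to the camera, right way up, with the knob pointing straight into the lens, centred on it, its outer face 150 mm from the glass. Finish while still holding it there, steady, in the air; do not touch the camera, do not shift the bottom box, and leave everything else where it is.

Things in the scene. Friction and masses are not known exactly. Their poses are not given: they have to be found in the camera images.
- box_a: one of the two closed boxes to stack: plain grey flat-topped box with a screwed lid, 80 (its x) x 56 (its y) x 45 mm high, about 0.16 kg, loose on the paper sheet in front of the camera. Origin at the centre of its underside, z up. It may be stacked first or second.
- box_b: the other box to stack, the same as box_a
- base_box: the third such box, same size (80 x 56 x 45 mm), about 0.2 kg, loose, alone on the right of the table (y about -0.32): the foot of the column. Origin at the centre of its underside, x along its 80 mm side. Its top is 45 mm above its origin, and each box adds 45 mm.
- switch: the rotary switch with its knob: upright block 56 x 56 mm, 84 mm high (white foot 30 mm, blue housing above), about 0.24 kg, standing loose in the tray. Origin at the centre of its underside, z up to its top; a round black knob with a bar grip stands out 22 mm from the middle of the blue housing on its +x side, 57 mm above the origin. The two side faces (+y and -y) are flat and free to be gripped.
- knob_face (a point): centre of the outer face of the switch's knob, 50 mm along the switch's x and 57 mm up from its origin; axes as the switch
- blank: a second housing of the same size and look as the switch but with no knob, also loose in the tray; not wanted, leave it. Either may be the nearer one.
- tray: fixed shallow open red tray, 300 (its x) x 150 x 25 mm high, 4 mm walls and floor, on the left. Origin at the centre of its underside.
- camera: the fixed inspection camera's stand, far side: base plate 150 x 150 x 14 mm reaching from 55 mm in front of its origin to 95 mm behind it, a post of 24 mm diameter 60 mm behind the origin and 335 mm high, carrying the camera head. A 270 x 370 mm sheet of paper lies in front of it. Origin on the table; its x points away from the robot, so the camera looks along its -x.
- camera_head: the camera head, fixed on the stand. Origin: centre of the lens glass, 260 mm up. It looks along its own -x, which slopes 30 degrees down towards the robot; its y is level, its z leans 30 degrees towards the robot. Lens 42 mm wide, body 52 x 52 mm, all behind the origin (+x), 120 mm long. A switch shown right has its x, y, z parallel to the head's and knob_face at -150 mm on the head's x.
- tin: closed yellow tin 60 mm in diameter, 70 mm high, bystander
- spanner: spanner 140 mm long lying between the boxes and the bottom box, bystander
- bin: open red bin 90 x 90 x 55 mm, far right, bystander
- terminals: white terminal strip 100 x 22 x 23 mm with brass studs, beyond the boxes, bystander
- spare_knob: loose black knob, 36 mm in diameter, 22 mm high, beyond the boxes, bystander

How it is judged:
By the outcome, as a careful person would: the job done as asked, in the order asked, and still so for the second after the job is handed in, while the arm keeps its last pose, push and grip.
It also fails if it takes over 72 s, if anything falls off the work surface, if the arm or the gripper's body presses on something with over 40 N, if the wrist force passes 120 N, or if a joint passes its speed limit or range.

## Working session

There is one attempt and no reset: what is moved stays moved. The work goes in short steps, Python scripts to look and compute and a tool call to move; the robot and the scene stay as the last step left them, time stands still between calls to the robot, and variables do not carry over. Pictures are saved under pics/ and viewed, about 8 in all and at most 12, crops included, and the job is handed in when it is done.

Besides the shell and the picture viewer there is one more tool, called after "Call:" by a JSON object that holds its "api" and its "payload". arm_command: Moves the arm, as the interface text tells. Its arguments: {"type":"object","properties":{"translation":{"type":"array","items":{"type":"array","items":{"type":"number"}}},"twist":{"type":"array","items":{"type":"number"}},"grip":{"type":"number"},"force":{"type":"number"}},"required":["translation","twist"]}

```bash
ls; mkdir -p pics; python3 - <<'E'
from cell import telemetry, optics, env
import cv2,numpy as np
o=telemetry.get_obs(); print({k:np.round(v,3) for k,v in o.items()})
for n in("side","top"):
    c=optics.read_camera(n); cv2.imwrite(f"pics/{n}0.png",c["img"])
    print(n,{k:(np.round(v,4).tolist()) for k,v in c.items() if k!="img"})
E
```

```text
pics
{'time_s': np.float64(0.0), 'qpos': array([-69.607,  18.439,  -4.018,  83.173,   1.295,  78.539,  -3.258]), 'joint_velocities': array([ 0.035,  0.025,  0.023, -0.029, -0.066,  0.006, -0.009]), 'effort': array([-0.0000e+00, -4.9127e+01, -4.0400e-01, -3.1253e+01, -6.4000e-02,
        4.4000e-02,  0.0000e+00]), 'tool_pos': array([0.218, 0.612, 0.221]), 'tool_rot': array([1.79995e+02, 1.06000e-01, 7.04200e+01]), 'force': array([-0.751,  1.122, -0.726]), 'wrist_torque': array([-0.028,  0.001, -0.028]), 'grip_width': np.float64(0.087)}
side {'fx': 518.9831, 'fy': 518.9831, 'cx': 316.5998, 'cy': 242.9235, 'extrinsics': [[-0.9691, 0.1884, -0.159, 0.4368], [-0.2465, -0.7362, 0.6302, 0.6217], [0.0017, 0.65, 0.7599, 0.936], [0.0, 0.0, 0.0, 1.0]]}
top {'fx': 595.6693, 'fy': 595.6693, 'cx': 319.0802, 'cy': 243.7741, 'extrinsics': [[-0.0278, 0.9963, -0.0817, 0.4708], [-0.9996, -0.0282, -0.004, 0.0052], [-0.0063, 0.0816, 0.9966, 1.6129], [0.0, 0.0, 0.0, 1.0]]}
```

View pics/top0.png

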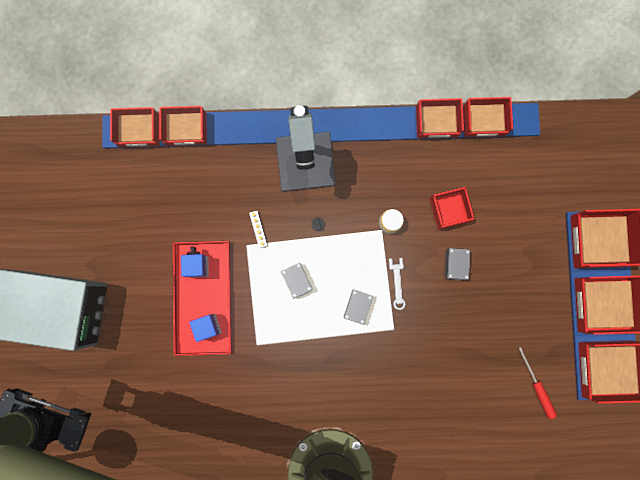

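View pics/side0.png

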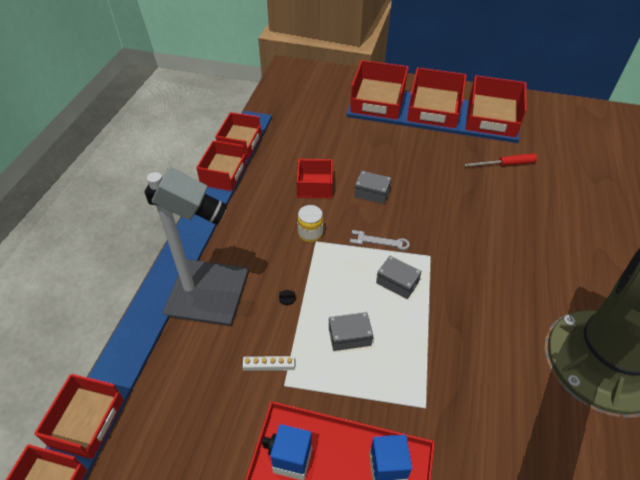

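The top view shows the loose boxes at (297,280) and (360,306), the base box at (459,264) and the camera plate at about (305,160). The switch, with its knob facing up the image, is at (194,262); the blank is at (204,327). Next I measure them by colour masks on planes.

```bash
cat > h.py <<'E'
from cell import telemetry, optics, env
import cv2,numpy as np
from scipy.spatial.transform import Rotation as R
def ray(c,uv):
    uv=np.atleast_2d(uv).astype(float); E=np.array(c["extrinsics"])
    d=np.c_[(uv[:,0]-c["cx"])/c["fx"],-(uv[:,1]-c["cy"])/c["fy"],-np.ones(len(uv))]@E[:3,:3].T
    return E[:3,3],d
def plane(c,uv,z):
    o,d=ray(c,uv); return o+d*((z-o[2])/d[:,2])[:,None]
def proj(c,p):
    E=np.array(c["extrinsics"]); q=(np.atleast_2d(p)-E[:3,3])@E[:3,:3]
    return np.c_[c["cx"]-c["fx"]*q[:,0]/q[:,2],c["cy"]+c["fy"]*q[:,1]/q[:,2]]
def crop(c,box,s=8):
    x0,y0,x1,y1=box
    return cv2.resize(c["img"][y0:y1,x0:x1],None,fx=s,fy=s,interpolation=cv2.INTER_CUBIC)
def rect(c,box,maskf,z,s=8,wh=None):
    """largest blob of maskf in the box -> rect in world plane z: centre, sizes, yaw of long side"""
    m=maskf(cv2.cvtColor(crop(c,box,s),cv2.COLOR_BGR2HSV).astype(int)).astype(np.uint8)
    m=cv2.morphologyEx(m,cv2.MORPH_CLOSE,np.ones((3*s,3*s)));m=cv2.morphologyEx(m,cv2.MORPH_OPEN,np.ones((2*s,2*s)))
    k=max(cv2.findContours(m,0,cv2.CHAIN_APPROX_NONE)[0],key=cv2.contourArea)[:,0]
    P=plane(c,(k+.5)/s-.5+np.array(box[:2]),z)[:,:2]
    P0=P.mean(0);(cx,cy),(w,h),a=cv2.minAreaRect(((P-P0)*1000).astype(np.float32))
    M=cv2.moments(((P-P0)*1000).astype(np.float32)[:,None])
    cen=P0+np.array([M["m10"],M["m01"]])/M["m00"]/1000
    if w<h:w,h,a=h,w,a+90
    return (P0+np.array([cx,cy])/1000).round(4),cen.round(4),np.round([w,h],1),round((a+90)%180-90,1),round(abs(M["m00"]))
E
python3 - <<'E'
from h import *
t=optics.read_camera("top");s=optics.read_camera("side")
for n,p in dict(a=(297,280),b=(360,306),base=(459,264),sw=(194,264),bl=(204,327),plate=(288,180)).items(): print(n,t["img"][p[1],p[0]],cv2.cvtColor(t["img"],cv2.COLOR_BGR2HSV)[p[1],p[0]])
for n,p in dict(a=(350,326),b=(398,272),base=(374,182),sw=(292,440)).items(): print(n,s["img"][p[1],p[0]],cv2.cvtColor(s["img"],cv2.COLOR_BGR2HSV)[p[1],p[0]])
g=lambda h:(h[...,1]<60)&(h[...,2]>110)&(h[...,2]<200)
b=lambda h:(abs(h[...,0]-112)<14)&(h[...,1]>120)&(h[...,2]>150)
for n,bx in dict(a=(275,255,320,305),b=(338,285,382,330),base=(440,242,480,288)).items(): print(n,rect(t,bx,g,.045))
for n,bx in dict(sw=(176,245,212,285),bl=(185,310,222,345)).items(): print(n,rect(t,bx,b,.088))
pl=lambda h:(h[...,1]<60)&(h[...,2]>50)&(h[...,2]<110)
print("plate",rect(t,(270,128,337,196),pl,.014))
red=lambda h:((h[...,0]<8)|(h[...,0]>172))&(h[...,1]>150)
print("tray",rect(t,(165,232,240,362),red,.025))
A=crop(t,(160,228,250,365),4)[:548];B=crop(t,(265,95,345,200),4); C=crop(s,(140,165,240,225),4)
H=548;im=np.zeros((H+0,360+400,3),np.uint8);im[:548,:360]=A;im[:240,360:760]=C;im[240:,360:680]=B[420-308:] 
cv2.imwrite("pics/c1.png",im)
E
```

```text
a [189 187 185] [105   5 189]
b [176 175 172] [ 98   6 176]
base [154 150 153] [143   7 154]
sw [239 143  98] [110 150 239]
bl [238 144 101] [111 147 238]
plate [108 103 102] [115  14 108]
a [118 116 115] [110   6 118]
b [117 114 114] [120   7 117]
base [117 115 115] [120   4 117]
sw [177  98  45] [108 190 177]
a (array([0.5027, 0.0672]), array([0.5026, 0.0676]), array([88.6, 67.5]), 22.7, 5323)
b (array([ 0.4295, -0.0904]), array([ 0.4297, -0.0898]), array([80.8, 68.8]), -20.0, 5203)
base (array([ 0.5367, -0.3544]), array([ 0.5368, -0.3543]), array([80.5, 56.4]), -4.9, 4320)
sw (array([0.5501, 0.3396]), array([0.55  , 0.3393]), array([56.3, 54.1]), 0.6, 2916)
bl (array([0.3889, 0.3131]), array([0.389, 0.313]), array([54.5, 54.3]), 17.9, 2828)
plate (array([0.7982, 0.0555]), array([0.7957, 0.0633]), array([98.5, 77.6]), -0.6, 5013)
tray (array([0.4662, 0.3283]), array([0.4659, 0.3289]), array([303.1, 153.7]), -0.1, 45825)
```

View pics/c1.png

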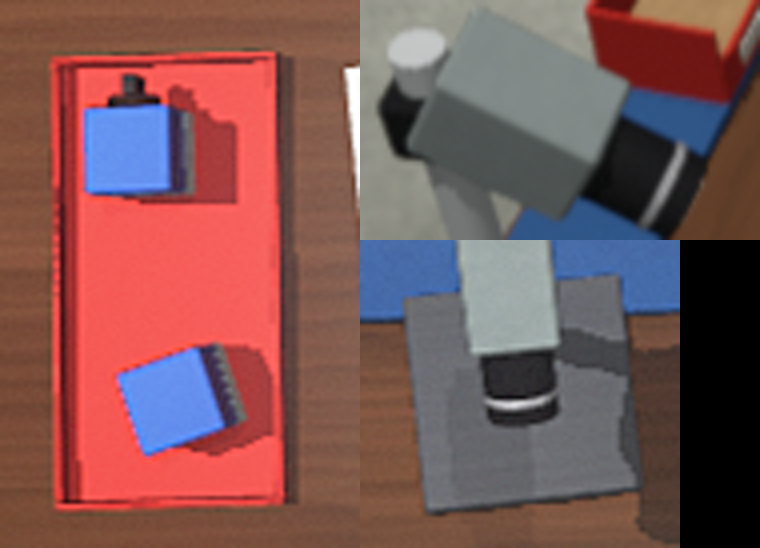

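```bash
python3 - <<'E'
from h import *
t=optics.read_camera("top");s=optics.read_camera("side")
px=np.array([(428,512),(638,487),(617,276),(405,298)],float)
uv=np.c_[265+(px[:,0]-360)/4,123+(px[:,1]-240)/4]-.4
P=plane(t,uv,.014)[:,:2];print(P.round(4).tolist(),[round(np.linalg.norm(P[i]-P[i-1])*1000,1) for i in range(4)])
fx=(P[2]+P[3]-P[0]-P[1])/2;fy=(P[0]+P[3]-P[1]-P[2])/2
ya=np.arctan2(fx[1],fx[0]);yb=np.arctan2(-fy[0],fy[1]);print("yaw",np.degrees([ya,yb]))
y=(ya+yb)/2;X=np.array([np.cos(y),np.sin(y)]);C=P.mean(0);O=C-.02*X;print("plate c",C.round(4),"origin",O.round(4))
Rh=R.from_euler("zy",[np.degrees(y),30],degrees=True).as_matrix()  # x up-tilted? check
Rh=R.from_euler("z",np.degrees(y),degrees=True).as_matrix()@np.array([[np.cos(np.pi/6),0,-.5],[0,1,0],[.5,0,np.cos(np.pi/6)]])
G=np.r_[O,.26]
a=np.linspace(0,2*np.pi,60);rim=G+.021*(np.cos(a)[:,None]*Rh[:,1]+np.sin(a)[:,None]*Rh[:,2])
def ov(c,box,sc,ps):
    im=crop(c,box,sc)
    for p in ps:
        q=((proj(c,p)-np.array(box[:2])+.5)*sc).astype(int)
        for k in q: cv2.circle(im,tuple(map(int,k)),1,(0,255,0),-1)
    return im
I=[ov(t,(275,130,335,180),6,[rim]),ov(s,(180,180,240,230),6,[rim])]
J=[crop(t,(272,252,322,308),6),crop(t,(335,282,385,332),6)[:300]]
im=np.zeros((640,720,3),np.uint8);im[:300,:360]=I[0];im[:300,360:]=I[1]
im[300:636,:300]=J[0];im[300:600,360:660]=J[1];cv2.imwrite("pics/c2.png",im[:600])
hs=cv2.cvtColor(t["img"],cv2.COLOR_BGR2HSV)[...,2];print(hs[280,280:315],hs[306,342:378]); 
E
```

```text
[[0.7496, 0.1092], [0.7626, -0.0337], [0.9089, -0.0237], [0.8979, 0.1216]] [np.float64(148.8), np.float64(143.5), np.float64(146.6), np.float64(145.7)]
yaw [4.3428393  4.77486757]
plate c [0.8298 0.0434] origin [0.8098 0.0418]
[252 251 252 254 247 189 189 193 191 193 193 190 191 189 191 191 188 189
 191 188 186 189 185 185 188 187 189 161 153 209 205 200 196 239 255] [251 251 253 255 243 112 178 185 184 183 180 183 181 182 180 181 182 181
 180 179 179 178 178 180 176 175 180 163 176 210 201 193 232 255 251 251]
```

View pics/c2.png

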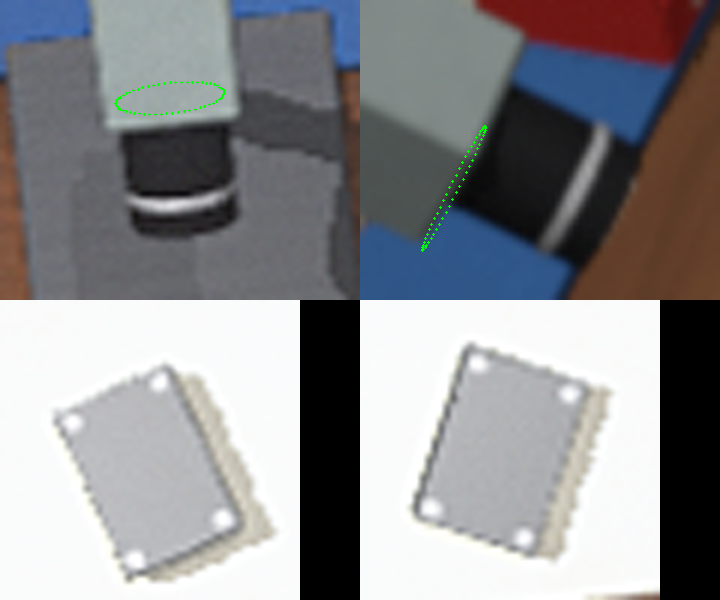

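The rim predicted above the plate origin lies too far back: the lens front is at crop (184,220) in the top view and (608,202) in the side view. I'll triangulate it and redo the box masks, using the shadow's yellow tint to exclude it.

```bash
python3 - <<'E'
from h import *
t=optics.read_camera("top");s=optics.read_camera("side")
f=lambda x0,y0,x,y:(x0+(x+.5)/6-.5,y0+(y+.5)/6-.5)
o1,d1=ray(t,f(275,130,184,220));o2,d2=ray(s,f(180,180,248,202));d1=d1[0];d2=d2[0]
k=np.linalg.lstsq(np.c_[d1,-d2],o2-o1,rcond=None)[0];p,q=o1+d1*k[0],o2+d2*k[1]
print("lens",p.round(4),q.round(4),"planes z.26",plane(t,f(275,130,184,220),.26).round(4),plane(s,f(180,180,248,202),.26).round(4))
y=np.radians(4.56);d=(p+q)[:2]/2-np.array([.8098,.0418]);print("in camera frame",d@[np.cos(y),np.sin(y)],d@[-np.sin(y),np.cos(y)])
g=lambda h:(h[...,1]<22)&(h[...,2]>140)&(h[...,2]<215)
for n,bx in dict(a=(275,255,320,305),b=(338,285,382,330)).items(): print(n,rect(t,bx,g,.045))
g=lambda h:(h[...,1]<60)&(h[...,2]>98)&(h[...,2]<175)
for n,bx in dict(a=(325,305,378,353),b=(370,250,428,300),base=(350,165,395,206)).items(): print(n,rect(s,bx,g,.045))
b=lambda h:(abs(h[...,0]-110)<14)&(h[...,1]>120)&(h[...,2]>150)
print("sw",rect(s,(262,420,320,480),b,.088))
E
```

```text
lens [0.7614 0.0374 0.2621] [0.7616 0.0375 0.2621] planes z.26 [[0.7618 0.0374 0.26  ]] [[0.7626 0.0356 0.26  ]]
in camera frame -0.04853362775279858 -0.0005148332439435592
a (array([0.5029, 0.067 ]), array([0.5028, 0.0672]), array([89.9, 68.7]), 22.9, 5611)
b (array([ 0.4296, -0.0908]), array([ 0.4296, -0.0902]), array([81.8, 70. ]), -20.0, 5387)
a (array([0.5067, 0.0768]), array([0.5061, 0.077 ]), array([86.4, 56.4]), 22.9, 4620)
b (array([ 0.4265, -0.0816]), array([ 0.4277, -0.0831]), array([89.5, 58.6]), -18.6, 4630)
base (array([ 0.5366, -0.352 ]), array([ 0.5363, -0.3522]), array([79.4, 57.4]), -5.4, 4335)
sw (array([0.5495, 0.3426]), array([0.5494, 0.3427]), array([53.6, 53.4]), 0.8, 2789)
```

```bash
python3 - <<'E'
from h import *
t=optics.read_camera("top")
for n,x0,y0,P in(("a",272,252,[(55,112),(168,66),(243,226),(130,278)]),("b",335,282,[(106,45),(230,86),(181,256),(54,216)])):
    P=np.array(P,float);W=plane(t,np.c_[x0+(P[:,0]+.5)/6-.5,y0+(P[:,1]+.5)/6-.5],.045)[:,:2]
    l=(W[0]+W[1]-W[2]-W[3])/2;s=(W[0]+W[3]-W[1]-W[2])/2
    print(n,W.mean(0).round(4),np.round([np.linalg.norm(l),np.linalg.norm(s)],4),np.degrees([np.arctan2(l[1],l[0]),np.arctan2(-s[0],s[1])]).round(1))
hs=cv2.cvtColor(t["img"],cv2.COLOR_BGR2HSV);print(hs[280,300:315].tolist())
g=lambda h:(h[...,2]>140)&(h[...,2]<197)&(h[...,1]<14)
for n,bx in dict(a=(275,255,320,305),b=(338,285,382,330)).items(): print(n,rect(t,bx,g,.045))
E
```

```text
a [0.5057 0.0737] [0.0786 0.0539] [23.3 21.8]
b [ 0.4314 -0.0868] [0.0773 0.0574] [-18.4 -19.4]
[[120, 4, 191], [120, 3, 186], [135, 6, 184], [105, 5, 188], [120, 4, 187], [114, 7, 187], [108, 7, 192], [105, 6, 160], [30, 17, 154], [23, 21, 207], [23, 20, 202], [23, 20, 201], [23, 21, 197], [40, 3, 239], [0, 0, 255]]
a (array([0.5041, 0.0728]), array([0.504 , 0.0726]), array([81.4, 58.1]), 22.7, 4349)
b (array([ 0.4311, -0.0862]), array([ 0.431 , -0.0859]), array([80.7, 59.3]), -20.3, 4509)
```

The pieces agree to within a few mm: a (0.505,0.074, yaw 22.7), b (0.4305,-0.086, yaw -19.5), base (0.5366,-0.353, yaw -5), switch (0.55,0.341, yaw 0.7), lens (0.7616,0.0374,0.26, yaw 4.5). Next is a helper that turns goals into rows.

```bash
cat > go.py <<'E'
import sys
from h import *
# usage: go.py n x y z yaw : rows from the measured pose to the goal, in tool axes (cm, deg)
n=int(sys.argv[1]);g=np.array(sys.argv[2:5],float);yaw=float(sys.argv[5])
o=telemetry.get_obs();p=o["tool_pos"];A=R.from_euler("xyz",o["tool_rot"],degrees=True)
M=A.as_matrix();dy=(yaw-np.degrees(np.arctan2(M[1,0],M[0,0]))+180)%360-180
T=[(A*R.from_euler("z",-dy*i/n,degrees=True)).inv().apply((g-p)/n*100).round(2).tolist() for i in range(n)]
print("t",o["time_s"],p.round(4),o["tool_rot"].round(2),"q",o["qpos"].round(0),"F",o["force"].round(1),"w",round(float(o["grip_width"]),4));print(T,"twist",round(-dy/n,2))
E
python3 go.py 10 .505 .0745 .15 112.7
```

```text
t 0.45 [0.2179 0.6124 0.2225] [180.     0.    70.42] q [-70.  18.  -4.  83.   1.  79.  -3.] F [0.  0.6 0.4] w 0.0872
[[-4.11, 4.51, 0.73], [-4.43, 4.19, 0.73], [-4.72, 3.85, 0.73], [-4.99, 3.5, 0.73], [-5.24, 3.12, 0.73], [-5.45, 2.72, 0.73], [-5.64, 2.31, 0.73], [-5.8, 1.89, 0.73], [-5.92, 1.46, 0.73], [-6.01, 1.02, 0.73]] twist -4.23
```

Call:
{"api": "arm_command", "payload": {"translation": [[-4.1, 4.5, 0.7], [-4.4, 4.2, 0.7], [-4.7, 3.8, 0.7], [-5.0, 3.5, 0.7], [-5.2, 3.1, 0.7], [-5.4, 2.7, 0.7], [-5.6, 2.3, 0.7], [-5.8, 1.9, 0.7], [-5.9, 1.5, 0.7], [-6.0, 1.0, 0.7]], "twist": [-4.2, -4.2, -4.2, -4.2, -4.2, -4.2, -4.2, -4.2, -4.2, -4.2], "grip": 100, "force": 20}}

```text
time_s: 1.7
tool_pos: [0.5156, 0.0737, 0.1515]
tool_rot: [179.5, -0.3, 114.5]
force: [0.7, 0.5, -1.2]
grip_width: 0.0869
```

```bash
python3 go.py 3 .505 .0745 .06 112.7
```

```text
t 1.7 [0.5156 0.0737 0.1515] [179.46  -0.32 114.47] q [-32.   5.  22. 108.  -3.  67. 106.] F [ 0.7  0.5 -1.2] w 0.0869
[[0.15, -0.34, 3.05], [0.15, -0.34, 3.05], [0.15, -0.34, 3.05]] twist 0.59
```

Call:
{"api": "arm_command", "payload": {"translation": [[0.15, -0.35, 3.0], [0.15, -0.35, 3.0], [0.15, -0.35, 3.0], [0, 0, 0]], "twist": [0.6, 0.6, 0.6, 0]}}

```text
time_s: 2.2
tool_pos: [0.5079, 0.067, 0.0603]
tool_rot: [179.3, -0.2, 111.9]
force: [-0.3, 0.2, 2.3]
grip_width: 0.0869
```

```bash
python3 - <<'E'
from h import *
t=optics.read_camera("top");s=optics.read_camera("side")
im=np.hstack([crop(t,(250,240,350,340),4),crop(s,(300,260,400,360),4)]);cv2.imwrite("pics/g1.png",im)
E
python3 go.py 3 .505 .0745 .013 112.7
```

```text
t 2.3 [0.5106 0.0675 0.063 ] [ 1.7897e+02 -1.3000e-01  1.1196e+02] q [-31.  10.  22. 114.  -5.  56. 106.] F [ 0.3 -0.1  0.2] w 0.0869
[[0.28, -0.12, 1.66], [0.28, -0.11, 1.66], [0.28, -0.11, 1.66]] twist -0.25
```

View pics/g1.png

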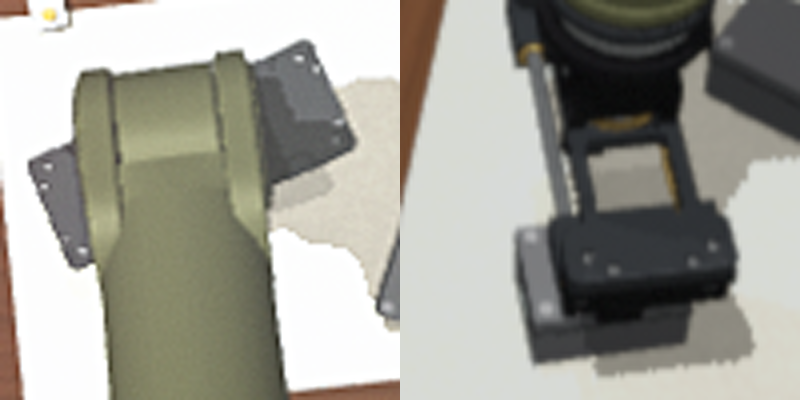

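The gripper hangs over box a with its jaws roughly across the short side; it still needs about 8 mm of lateral correction.

Call:
{"api": "arm_command", "payload": {"translation": [[0.85, -0.35, 0], [0, 0, 0], [0, 0, 0]], "twist": [-0.7, 0, 0]}}

```text
time_s: 2.68
tool_pos: [0.5064, 0.0758, 0.0665]
tool_rot: [178.6, -0.1, 112.8]
force: [0.1, -1.1, -0.1]
grip_width: 0.0871
```

```bash
python3 go.py 3 .505 .0745 .013 112.7
```

```text
t 2.675 [0.5064 0.0758 0.0665] [ 1.7860e+02 -1.0000e-01  1.1279e+02] q [-31.   9.  22. 115.  -4.  56. 105.] F [ 0.1 -1.1 -0.1] w 0.0871
[[-0.03, -0.1, 1.78], [-0.03, -0.1, 1.78], [-0.03, -0.1, 1.78]] twist 0.03
```

Call:
{"api": "arm_command", "payload": {"translation": [[0, 0, 0], [0, 0, 0], [0, 0, 0], [0, 0, 0]], "twist": [0, 0, 0, 0]}}

```text
time_s: 3.18
tool_pos: [0.5068, 0.0757, 0.067]
tool_rot: [178.6, -0.1, 112.8]
force: [0.3, 0.0, 0.3]
grip_width: 0.087
```

Call:
{"api": "arm_command", "payload": {"translation": [[0, 0, 1.8], [0, 0, 1.8], [0, 0, 1.8]], "twist": [0, 0, 0]}}

```text
time_s: 3.55
tool_pos: [0.5098, 0.0766, 0.0132]
tool_rot: [178.3, -0.1, 112.8]
force: [-0.6, -0.0, -0.3]
grip_width: 0.087
```

```bash
python3 go.py 1 .505 .0745 .013 112.7
```

```text
t 3.55 [0.5098 0.0766 0.0132] [ 1.7833e+02 -7.0000e-02  1.1277e+02] q [-31.  14.  21. 117.  -7.  49. 107.] F [-0.6 -0.  -0.3] w 0.087
[[-0.01, -0.53, 0.0]] twist 0.07
```

Call:
{"api": "arm_command", "payload": {"translation": [[0, -0.5, 0], [0, 0, 0]], "twist": [0, 0]}}

```text
time_s: 3.8
tool_pos: [0.5039, 0.0741, 0.0122]
tool_rot: [178.5, -0.1, 112.8]
force: [0.1, -0.7, 1.2]
grip_width: 0.0872
```

Call:
{"api": "arm_command", "payload": {"translation": [[0, 0, 0], [0, 0, 0], [0, 0, 0], [0, 0, 0]], "twist": [0, 0, 0, 0], "grip": 0, "force": 25}}

```text
time_s: 4.3
tool_pos: [0.5054, 0.0746, 0.0143]
tool_rot: [178.3, -0.1, 112.8]
force: [-0.3, -0.1, -1.3]
grip_width: 0.0557
```

```bash
python3 go.py 3 .505 .0745 .16 112.7
```

```text
t 4.3 [0.5054 0.0746 0.0143] [ 1.7828e+02 -7.0000e-02  1.1276e+02] q [-31.  13.  21. 117.  -7.  49. 107.] F [-0.3 -0.1 -1.3] w 0.0557
[[0.01, 0.13, -4.86], [0.01, 0.13, -4.86], [0.01, 0.13, -4.86]] twist 0.02
```

Call:
{"api": "arm_command", "payload": {"translation": [[0, 0, -4.0], [0, 0, -5.0], [0, 0, -5.0], [0, 0, 0]], "twist": [0, 0, 0, 0]}}

```text
time_s: 4.8
tool_pos: [0.4998, 0.0724, 0.1564]
tool_rot: [178.5, -0.1, 112.8]
force: [0.0, 0.1, -1.9]
grip_width: 0.0561
```

```bash
python3 go.py 10 .5366 -.3532 .15 85
```

```text
t 4.8 [0.4998 0.0724 0.1564] [ 1.7855e+02 -8.0000e-02  1.1275e+02] q [-33.   2.  22. 110.  -1.  67. 103.] F [ 0.   0.1 -1.9] w 0.0561
[[-4.07, -1.31, 0.02], [-4.13, -1.11, 0.02], [-4.17, -0.91, 0.02], [-4.21, -0.71, 0.02], [-4.24, -0.5, 0.02], [-4.26, -0.29, 0.02], [-4.27, -0.09, 0.02], [-4.27, 0.12, 0.02], [-4.26, 0.33, 0.02], [-4.24, 0.53, 0.02]] twist 2.78
```

Call:
{"api": "arm_command", "payload": {"translation": [[-4.1, -1.3, 0], [-4.1, -1.1, 0], [-4.2, -0.9, 0], [-4.2, -0.7, 0], [-4.25, -0.5, 0], [-4.25, -0.3, 0], [-4.3, -0.1, 0], [-4.3, 0.1, 0], [-4.3, 0.3, 0], [-4.2, 0.5, 0]], "twist": [2.8, 2.8, 2.8, 2.8, 2.8, 2.8, 2.8, 2.8, 2.8, 2.8]}}

```text
time_s: 6.05
tool_pos: [0.5275, -0.3585, 0.1361]
tool_rot: [180.0, -1.0, 84.5]
force: [-0.3, -0.7, -2.2]
grip_width: 0.0559
```

Call:
{"api": "arm_command", "payload": {"translation": [[0, 0, 0], [0, 0, 0]], "twist": [0, 0]}}

```text
time_s: 6.3
tool_pos: [0.5242, -0.3616, 0.1324]
tool_rot: [-179.7, -0.9, 84.1]
force: [-0.0, 0.9, -2.1]
grip_width: 0.0559
```

```bash
python3 go.py 2 .5366 -.3532 .075 85
```

```text
t 6.3 [ 0.5242 -0.3616  0.1324] [-179.67   -0.88   84.12] q [  0.  25.  42.  92. -18.  71. 130.] F [-0.   0.9 -2.1] w 0.0559
[[0.44, 0.59, 2.87], [0.43, 0.59, 2.87]] twist -0.44
```

Call:
{"api": "arm_command", "payload": {"translation": [[0.45, 0.6, 2.2], [0.45, 0.6, 2.2], [0, 0, 0], [0, 0, 0]], "twist": [-0.4, -0.4, 0, 0]}}

```text
time_s: 6.8
tool_pos: [0.5382, -0.3471, 0.0828]
tool_rot: [-179.5, -1.1, 85.3]
force: [-0.1, -0.4, -1.9]
grip_width: 0.0555
```

```bash
python3 go.py 1 .5366 -.3532 .075 85
```

```text
t 6.8 [ 0.5382 -0.3471  0.0828] [-179.51   -1.12   85.32] q [  0.  28.  40.  94. -20.  66. 131.] F [-0.1 -0.4 -1.9] w 0.0555
[[-0.63, -0.1, 0.77]] twist 0.32
```

Call:
{"api": "arm_command", "payload": {"translation": [[-0.55, -0.15, 0.7], [0, 0, 0], [0, 0, 0]], "twist": [0.3, 0, 0]}}

```text
time_s: 7.18
tool_pos: [0.5364, -0.3536, 0.0765]
tool_rot: [-179.6, -1.1, 85.0]
force: [0.1, 0.1, -0.9]
grip_width: 0.056
```

```bash
python3 - <<'E'
from h import *
t=optics.read_camera("top");s=optics.read_camera("side")
im=np.hstack([crop(t,(420,220,500,300),5),crop(s,(335,135,415,215),5)]);cv2.imwrite("pics/g2.png",im)
E
python3 go.py 1 .5366 -.3532 .0593 85
```

```text
t 7.275 [ 0.5362 -0.3536  0.0765] [-179.6    -1.05   84.96] q [  1.  28.  40.  94. -20.  66. 131.] F [ 1.1  0.5 -2.2] w 0.0561
[[0.01, 0.04, 1.72]] twist -0.04
```

View pics/g2.png

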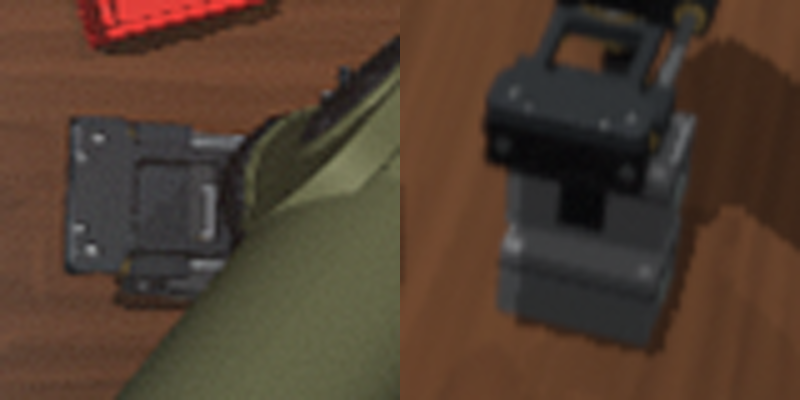

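The held box sits squarely above the base box in the side view. Descending.

Call:
{"api": "arm_command", "payload": {"translation": [[0, 0, 0.6], [0, 0, 0.6], [0, 0, 0.3]], "twist": [0, 0, 0]}}

```text
time_s: 7.65
tool_pos: [0.5364, -0.3533, 0.0609]
tool_rot: [-179.6, -1.1, 85.0]
force: [-1.8, 0.1, 2.4]
grip_width: 0.056
```

```bash
python3 go.py 1 .5366 -.3532 .0593 85
```

```text
t 7.65 [ 0.5364 -0.3533  0.0609] [-179.65   -1.05   84.98] q [  1.  29.  39.  95. -21.  64. 132.] F [-1.8  0.1  2.4] w 0.056
[[0.01, 0.02, 0.16]] twist -0.02
```

Call:
{"api": "arm_command", "payload": {"translation": [[0, 0, 0.1], [0, 0, 0]], "twist": [0, 0]}}

```text
time_s: 7.9
tool_pos: [0.5369, -0.3537, 0.0609]
tool_rot: [-179.7, -1.0, 85.0]
force: [-0.2, 0.6, 0.1]
grip_width: 0.0552
```

Call:
{"api": "arm_command", "payload": {"translation": [[0, 0, 0], [0, 0, 0], [0, 0, 0], [0, 0, 0], [0, 0, -4], [0, 0, -6], [0, 0, -4]], "twist": [0, 0, 0, 0, 0, 0, 0], "grip": 100}}

```text
time_s: 8.78
tool_pos: [0.5357, -0.3545, 0.2]
tool_rot: [-179.3, -1.2, 85.0]
force: [0.2, 0.4, -0.5]
grip_width: 0.087
```

```bash
python3 go.py 6 .4305 -.086 .11 70.5
```

```text
t 8.775 [ 0.5357 -0.3545  0.2   ] [-179.28   -1.18   84.97] q [ -1.  23.  42.  86. -16.  78. 128.] F [ 0.2  0.4 -0.5] w 0.087
[[4.27, -2.12, 1.62], [4.18, -2.3, 1.62], [4.08, -2.47, 1.62], [3.97, -2.64, 1.62], [3.86, -2.8, 1.62], [3.74, -2.96, 1.62]] twist 2.41
```

Call:
{"api": "arm_command", "payload": {"translation": [[4.3, -2.1, 0.5], [4.2, -2.3, 1.5], [4.1, -2.5, 1.6], [4.0, -2.65, 1.6], [3.85, -2.8, 1.6], [3.7, -2.9, 1.6], [0, 0, 0], [0, 0, 0]], "twist": [2.4, 2.4, 2.4, 2.4, 2.4, 2.4, 0, 0]}}

```text
time_s: 9.78
tool_pos: [0.4321, -0.0823, 0.1241]
tool_rot: [-179.8, -0.9, 70.0]
force: [-0.6, 0.3, -0.1]
grip_width: 0.0874
```

```bash
cat > box.py <<'E'
from h import *
import sys
t=optics.read_camera("top");s=optics.read_camera("side")
g=lambda h:(h[...,2]>130)&(h[...,2]<197)&(h[...,1]<14)
z=float(sys.argv[1])
def tryr(n,*a):
    try: print(n,*rect(*a))
    except Exception as e: print(n,e)
tryr("top",t,(438,240,482,290),g,z)
g=lambda h:(h[...,1]<60)&(h[...,2]>98)&(h[...,2]<175)
q=proj(s,[.5366,-.3532,z])[0].astype(int)
tryr("side",s,(q[0]-26,q[1]-22,q[0]+26,q[1]+22),g,z)
E
python3 box.py .09; python3 go.py 2 .4305 -.086 .06 70.5
```

```text
top [ 0.5365 -0.354 ] [ 0.5363 -0.3538] [79.1 55.5] -4.5 4190
side [ 0.5364 -0.3513] [ 0.5362 -0.3515] [79.5 57.9] -5.1 4382
t 9.875 [ 0.4321 -0.0827  0.124 ] [-179.75   -0.9    69.91] q [-28.  -5.  35. 120.   2.  64.  76.] F [-0.3  0.3 -0.9] w 0.0868
[[-0.23, -0.01, 3.2], [-0.23, -0.01, 3.2]] twist -0.29
```

Call:
{"api": "arm_command", "payload": {"translation": [[-0.25, 0, 3.0], [-0.25, 0, 3.0], [0, 0, 0], [0, 0, 0]], "twist": [-0.3, -0.3, 0, 0]}}

```text
time_s: 10.38
tool_pos: [0.4344, -0.0915, 0.0655]
tool_rot: [179.9, -0.9, 70.1]
force: [-0.4, -0.2, 0.1]
grip_width: 0.0868
```

```bash
python3 go.py 3 .4305 -.086 .013 70.5
```

```text
t 10.375 [ 0.4344 -0.0915  0.0655] [179.89  -0.88  70.1 ] q [-27.   1.  37. 123.  -2.  56.  81.] F [-0.4 -0.2  0.1] w 0.0868
[[0.1, -0.19, 1.75], [0.1, -0.19, 1.75], [0.1, -0.19, 1.75]] twist -0.13
```

Call:
{"api": "arm_command", "payload": {"translation": [[0.3, -0.5, 0.4], [0, 0, 1.4], [0, 0, 1.7], [0, 0, 1.6], [0, 0, 0], [0, 0, 0]], "twist": [-0.4, 0, 0, 0, 0, 0]}}

```text
time_s: 11.12
tool_pos: [0.4334, -0.0855, 0.0143]
tool_rot: [179.6, -1.0, 70.6]
force: [0.0, 0.2, 0.8]
grip_width: 0.087
```

```bash
python3 go.py 1 .4305 -.086 .013 70.5
```

```text
t 11.125 [ 0.4334 -0.0855  0.0143] [179.6   -1.03  70.59] q [-27.   6.  37. 126.  -6.  49.  84.] F [0.  0.2 0.8] w 0.087
[[-0.15, -0.25, 0.13]] twist 0.09
```

Call:
{"api": "arm_command", "payload": {"translation": [[0, -0.25, 0], [0, 0, 0]], "twist": [0, 0]}}

```text
time_s: 11.38
tool_pos: [0.4316, -0.0845, 0.0152]
tool_rot: [179.5, -1.1, 70.6]
force: [0.4, 0.0, -1.2]
grip_width: 0.0869
```

Call:
{"api": "arm_command", "payload": {"translation": [[0, 0, 0], [0, 0, 0], [0, 0, 0], [0, 0, 0]], "twist": [0, 0, 0, 0], "grip": 0, "force": 25}}

```text
time_s: 11.88
tool_pos: [0.4322, -0.0845, 0.0158]
tool_rot: [179.4, -1.1, 70.6]
force: [-0.6, -0.3, 0.0]
grip_width: 0.056
```

Call:
{"api": "arm_command", "payload": {"translation": [[0, 0, -4], [0, 0, -5], [0, 0, -6], [0, 0, -5], [0, 0, 0]], "twist": [0, 0, 0, 0, 0]}}

```text
time_s: 12.5
tool_pos: [0.4269, -0.0875, 0.2197]
tool_rot: [179.7, -1.0, 70.6]
force: [0.1, 0.2, -2.9]
grip_width: 0.056
```

```bash
python3 go.py 7 .5366 -.3532 .18 85.2
```

```text
t 12.5 [ 0.4269 -0.0875  0.2197] [179.71  -0.97  70.55] q [-29. -12.  34. 113.   6.  76.  73.] F [ 0.1  0.2 -2.9] w 0.056
[[-3.07, 2.74, 0.53], [-3.16, 2.63, 0.53], [-3.26, 2.51, 0.53], [-3.35, 2.39, 0.53], [-3.43, 2.26, 0.53], [-3.51, 2.14, 0.53], [-3.59, 2.01, 0.53]] twist -2.09
```

Call:
{"api": "arm_command", "payload": {"translation": [[-3.1, 2.7, 0.3], [-3.2, 2.6, 0.4], [-3.3, 2.5, 0.4], [-3.3, 2.4, 0.4], [-3.4, 2.3, 0.4], [-3.5, 2.1, 0.4], [-3.6, 2.0, 0.4], [0, 0, 0], [0, 0, 0]], "twist": [-2.1, -2.1, -2.1, -2.1, -2.1, -2.1, -2.1, 0, 0]}}

```text
time_s: 13.62
tool_pos: [0.5339, -0.3555, 0.1724]
tool_rot: [-179.3, -1.1, 86.0]
force: [-0.1, 0.2, -1.5]
grip_width: 0.0557
```

```bash
python3 go.py 2 .5376 -.3533 .13 85.2
```

```text
t 13.625 [ 0.5339 -0.3555  0.1724] [-179.34   -1.14   85.96] q [ -5.  26.  49.  89. -20.  76. 132.] F [-0.1  0.2 -1.5] w 0.0557
[[0.08, 0.2, 2.12], [0.08, 0.2, 2.12]] twist 0.38
```

Call:
{"api": "arm_command", "payload": {"translation": [[0.1, 0.2, 1.8], [0.1, 0.2, 1.8], [0, 0, 0], [0, 0, 0]], "twist": [0.4, 0.4, 0, 0]}}

```text
time_s: 14.12
tool_pos: [0.5379, -0.3483, 0.1329]
tool_rot: [-179.3, -1.4, 85.3]
force: [0.5, 0.3, -1.6]
grip_width: 0.056
```

```bash
python3 go.py 1 .5376 -.3533 .1055 85.2
```

```text
t 14.125 [ 0.5379 -0.3483  0.1329] [-179.28   -1.35   85.31] q [ -5.  27.  48.  91. -22.  72. 132.] F [ 0.5  0.3 -1.6] w 0.056
[[-0.57, 0.05, 2.73]] twist 0.11
```

Call:
{"api": "arm_command", "payload": {"translation": [[-0.5, 0, 0.6], [0, 0, 0.6], [0, 0, 0.6], [0, 0, 0], [0, 0, 0]], "twist": [0, 0, 0, 0, 0]}}

```text
time_s: 14.75
tool_pos: [0.5377, -0.3538, 0.1147]
tool_rot: [-179.4, -1.3, 85.3]
force: [1.6, -1.0, -1.0]
grip_width: 0.0558
```

```bash
python3 go.py 1 .5376 -.3533 .1055 85.2
```

```text
t 14.75 [ 0.5377 -0.3538  0.1147] [-179.39   -1.31   85.3 ] q [ -4.  29.  48.  92. -23.  71. 133.] F [ 1.6 -1.  -1. ] w 0.0558
[[0.03, -0.0, 0.92]] twist 0.1
```

Call:
{"api": "arm_command", "payload": {"translation": [[0, 0, 0.4], [0, 0, 0.4], [0, 0, 0.1], [0, 0, 0]], "twist": [0, 0, 0, 0]}}

```text
time_s: 15.25
tool_pos: [0.5381, -0.3539, 0.1065]
tool_rot: [-179.5, -1.3, 85.3]
force: [-1.1, 0.9, -0.1]
grip_width: 0.0559
```

```bash
python3 go.py 1 .5376 -.3533 .1055 85.2
```

```text
t 15.25 [ 0.5381 -0.3539  0.1065] [-179.48   -1.29   85.31] q [ -4.  29.  47.  92. -23.  70. 134.] F [-1.1  0.9 -0.1] w 0.0559
[[0.06, -0.06, 0.1]] twist 0.11
```

Call:
{"api": "arm_command", "payload": {"translation": [[0, -0.05, 0.15], [0, 0, 0]], "twist": [0, 0]}}

```text
time_s: 15.5
tool_pos: [0.5382, -0.3541, 0.1063]
tool_rot: [-179.6, -1.3, 85.3]
force: [-0.0, 0.7, -0.0]
grip_width: 0.0559
```

Call:
{"api": "arm_command", "payload": {"translation": [[0, 0, 0], [0, 0, 0], [0, 0, 0], [0, 0, 0], [0, 0, -4], [0, 0, -5], [0, 0, -4]], "twist": [0, 0, 0, 0, 0, 0, 0], "grip": 100}}

```text
time_s: 16.38
tool_pos: [0.5373, -0.3553, 0.2345]
tool_rot: [-179.1, -1.4, 85.3]
force: [-0.1, 0.3, 0.1]
grip_width: 0.0869
```

```bash
python3 go.py 10 .5 .0 .24 88
```

```text
t 16.375 [ 0.5373 -0.3553  0.2345] [-179.13   -1.42   85.31] q [ -5.  24.  50.  83. -19.  83. 131.] F [-0.1  0.3  0.1] w 0.0869
[[3.51, -0.66, 0.04], [3.51, -0.65, 0.04], [3.52, -0.63, 0.04], [3.52, -0.61, 0.04], [3.52, -0.6, 0.04], [3.53, -0.58, 0.04], [3.53, -0.56, 0.04], [3.53, -0.55, 0.04], [3.53, -0.53, 0.04], [3.54, -0.51, 0.04]] twist -0.27
```

Call:
{"api": "arm_command", "payload": {"translation": [[5.0, -0.8, 0], [5.2, -0.8, 0], [5.2, -0.8, 0], [5.2, -0.7, 0], [5.2, -0.6, 0], [5.2, -0.5, 0], [5.2, -0.4, 0], [5.2, -0.2, 0], [5.2, 0, 0], [5.0, 0, 0]], "twist": [-0.4, -0.4, -0.4, -0.4, -0.4, -0.4, -0.4, -0.4, -0.4, -0.4]}}

```text
time_s: 17.62
tool_pos: [0.5176, 0.17, 0.2516]
tool_rot: [-179.9, -1.3, 88.7]
force: [0.0, -0.9, 0.5]
grip_width: 0.0868
```

```bash
python3 box.py .135; python3 go.py 5 .549 .341 .16 90.6
```

```text
top [ 0.537  -0.3548] [ 0.5371 -0.3545] [79.2 55.8] -5.1 4187
side [ 0.5121 -0.3329] [ 0.5105 -0.3319] [31.9 27.1] 9.9 557
t 17.725 [0.5164 0.1759 0.2509] [-179.83   -1.42   89.3 ] q [-51.   5.  32.  97.  -4.  79.  71.] F [ 0.6 -0.5 -0.7] w 0.0872
[[3.26, 0.62, 1.9], [3.26, 0.63, 1.9], [3.26, 0.65, 1.9], [3.25, 0.66, 1.9], [3.25, 0.68, 1.9]] twist -0.26
```

The column tops agree within 1 mm and 1°. Now the switch.

Call:
{"api": "arm_command", "payload": {"translation": [[3.2, 0.6, 1.7], [3.2, 0.6, 1.7], [3.2, 0.6, 1.7], [3.2, 0.7, 1.5], [2.6, 0.5, 1.2], [0, 0, 0], [0, 0, 0]], "twist": [-0.3, -0.3, -0.3, -0.3, -0.3, 0, 0]}}

```text
time_s: 18.6
tool_pos: [0.5494, 0.332, 0.1749]
tool_rot: [-180.0, -1.3, 90.6]
force: [-0.3, -0.5, -0.1]
grip_width: 0.0874
```

```bash
python3 go.py 2 .550 .341 .115 90.6
```

```text
t 18.6 [0.5494 0.332  0.1749] [-179.99   -1.3    90.64] q [-55.  20.  28.  90. -11.  73.  65.] F [-0.3 -0.5 -0.1] w 0.0874
[[0.38, 0.04, 3.0], [0.38, 0.04, 3.0]] twist 0.02
```

Call:
{"api": "arm_command", "payload": {"translation": [[0.35, 0, 2.6], [0.35, 0, 2.6], [0, 0, 0], [0, 0, 0]], "twist": [0, 0, 0, 0]}}

```text
time_s: 19.1
tool_pos: [0.5528, 0.3347, 0.1272]
tool_rot: [179.7, -1.4, 90.2]
force: [-0.1, -0.3, -0.3]
grip_width: 0.0869
```

```bash
python3 go.py 3 .550 .341 .045 90.6
```

```text
t 19.1 [0.5528 0.3347 0.1272] [179.69  -1.44  90.22] q [-55.  22.  27.  92. -12.  67.  66.] F [-0.1 -0.3 -0.3] w 0.0869
[[0.14, -0.11, 2.74], [0.14, -0.11, 2.74], [0.14, -0.11, 2.74]] twist -0.13
```

Call:
{"api": "arm_command", "payload": {"translation": [[0.7, -0.3, 0], [0.1, 0, 1.5], [0.1, 0, 2.0], [0, 0, 0], [0, 0, 0]], "twist": [-0.4, 0, 0, 0, 0]}}

```text
time_s: 19.73
tool_pos: [0.5506, 0.3453, 0.0921]
tool_rot: [179.6, -1.5, 90.6]
force: [-0.2, -0.4, 1.0]
grip_width: 0.0868
```

```bash
python3 go.py 3 .550 .341 .045 90.6
```

```text
t 19.725 [0.5506 0.3453 0.0921] [179.56  -1.53  90.63] q [-55.  24.  27.  94. -13.  64.  66.] F [-0.2 -0.4  1. ] w 0.0868
[[-0.18, -0.03, 1.56], [-0.18, -0.03, 1.56], [-0.18, -0.03, 1.56]] twist 0.01
```

Call:
{"api": "arm_command", "payload": {"translation": [[-0.4, 0, 1.5], [0, 0, 1.6], [0, 0, 1.5], [0, 0, 0], [0, 0, 0]], "twist": [0, 0, 0, 0, 0]}}

```text
time_s: 20.35
tool_pos: [0.5509, 0.3418, 0.0421]
tool_rot: [179.6, -1.5, 90.6]
force: [-0.0, 0.2, -0.4]
grip_width: 0.0871
```

```bash
python3 go.py 1 .550 .341 .045 90.6
```

```text
t 20.35 [0.5509 0.3418 0.0421] [179.6   -1.49  90.6 ] q [-54.  27.  26.  96. -15.  59.  67.] F [-0.   0.2 -0.4] w 0.0871
[[-0.07, -0.09, -0.29]] twist -0.0
```

Call:
{"api": "arm_command", "payload": {"translation": [[0, 0, 0], [0, 0, 0], [0, 0, 0], [0, 0, 0]], "twist": [0, 0, 0, 0], "grip": 0, "force": 15}}

```text
time_s: 20.85
tool_pos: [0.5518, 0.3422, 0.0438]
tool_rot: [179.5, -1.6, 90.6]
force: [-1.1, -1.2, 0.2]
grip_width: 0.0567
```

Call:
{"api": "arm_command", "payload": {"translation": [[0, 0, -2], [0, 0, -2.5], [0, 1.5, 0], [0, 2.0, 0], [0, 1.0, 0], [0, 0, 0], [0, 0, 0]], "twist": [0, 0, 0, 0, 0, 0, 0]}}

```text
time_s: 21.72
tool_pos: [0.597, 0.3401, 0.0895]
tool_rot: [179.7, -1.4, 90.6]
force: [0.1, 0.6, -2.2]
grip_width: 0.0559
```

```bash
python3 go.py 1 .598 .341 .066 90.6
python3 - <<'E'
from h import *
t=optics.read_camera("top");s=optics.read_camera("side")
im=np.hstack([crop(t,(150,210,250,310),4),crop(s,(220,380,320,480),4)]);cv2.imwrite("pics/g3.png",im)
E
```

```text
t 21.725 [0.597  0.3401 0.0895] [179.71  -1.4   90.59] q [-51.  29.  27.  88. -15.  66.  69.] F [ 0.1  0.6 -2.2] w 0.0559
[[0.03, 0.09, 2.35]] twist -0.01
```

View pics/g3.png

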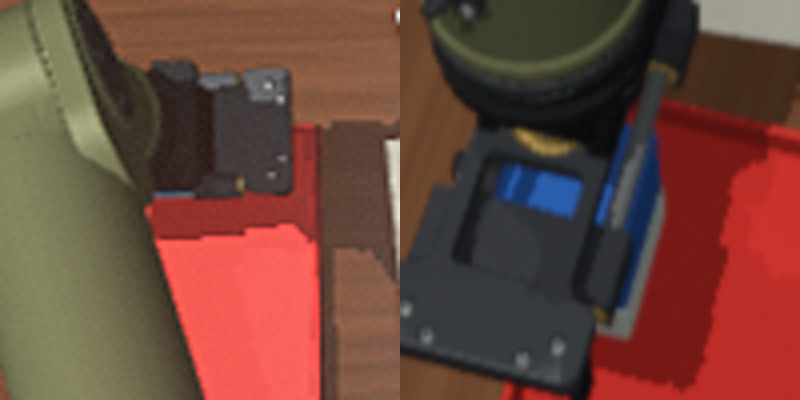

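Call:
{"api": "arm_command", "payload": {"translation": [[0, 0, 0.8], [0, 0, 0.8], [0, 0, 0.6], [0, 0, 0]], "twist": [0, 0, 0, 0]}}

```text
time_s: 22.32
tool_pos: [0.5958, 0.3415, 0.066]
tool_rot: [179.7, -1.4, 90.7]
force: [0.9, 0.3, -2.9]
grip_width: 0.0558
```

Call:
{"api": "arm_command", "payload": {"translation": [[0, -0.2, 0.2], [0, -0.25, 0.15], [0, -0.25, 0.15], [0, -0.25, 0.15]], "twist": [0, 0, 0, 0]}}

```text
time_s: 22.82
tool_pos: [0.5929, 0.3415, 0.065]
tool_rot: [178.9, -1.6, 90.6]
force: [1.8, -1.2, 3.6]
grip_width: 0.056
```

```bash
python3 go.py 4 .5774 .341 .0539 90.6
```

```text
t 22.825 [0.5929 0.3415 0.065 ] [178.93  -1.64  90.62] q [-51.  29.  26.  90. -15.  62.  69.] F [ 1.8 -1.2  3.6] w 0.056
[[-0.02, -0.39, 0.27], [-0.02, -0.39, 0.27], [-0.02, -0.39, 0.27], [-0.02, -0.39, 0.27]] twist 0.01
```

Call:
{"api": "arm_command", "payload": {"translation": [[0, -0.3, 0.3], [0, -0.3, 0.3], [0, -0.3, 0.3], [0, -0.3, 0.3]], "twist": [0, 0, 0, 0], "force": 5}}

```text
time_s: 23.32
tool_pos: [0.5756, 0.3422, 0.0505]
tool_rot: [179.4, -1.6, 90.7]
force: [-0.4, -0.7, 2.2]
grip_width: 0.0562
```

```bash
python3 go.py 4 .5774 .341 .0539 90.6
```

```text
t 23.325 [0.5756 0.3422 0.0505] [179.44  -1.58  90.67] q [-52.  29.  26.  93. -15.  61.  69.] F [-0.4 -0.7  2.2] w 0.0562
[[-0.03, 0.05, -0.09], [-0.03, 0.05, -0.09], [-0.03, 0.05, -0.09], [-0.03, 0.05, -0.09]] twist 0.02
```

Call:
{"api": "arm_command", "payload": {"translation": [[0, 0, 0], [0, 0, 0], [0, 0, -2], [0, 0, -4], [0, 0, -5], [0, 0, 0]], "twist": [0, 0, 0, 0, 0, 0], "force": 50}}

```text
time_s: 24.08
tool_pos: [0.5731, 0.3387, 0.1623]
tool_rot: [179.6, -1.4, 90.7]
force: [0.8, -0.2, -2.3]
grip_width: 0.0561
```

```bash
cat > tgt.py <<'E'
from h import *
G=np.array([.7616,.0374,.260]);y=4.5
Rh=R.from_euler("z",y,degrees=True).as_matrix()@R.from_euler("y",-30,degrees=True).as_matrix()
K=G-.15*Rh[:,0];O=K-Rh@[.05,0,.057]
if __name__=="__main__":
    print("knob",K.round(4),"origin",O.round(4),"pad pt",(O+Rh@[.002,0,.0588]).round(4))
E
python3 tgt.py; python3 go.py 8 .593 .025 .15 94.5
python3 - <<'E'
from h import *
t=optics.read_camera("top");s=optics.read_camera("side")
im=np.hstack([crop(t,(150,210,250,310),4),crop(s,(200,380,300,480),4)]);cv2.imwrite("pics/g4.png",im)
E
```

```text
knob [0.6321 0.0272 0.185 ] origin [0.6173 0.026  0.1106] pad pt [0.5898 0.0239 0.1626]
t 24.075 [0.5731 0.3387 0.1623] [179.64  -1.44  90.65] q [-54.  23.  28.  87. -12.  72.  67.] F [ 0.8 -0.2 -2.3] w 0.0561
[[-3.93, 0.2, 0.06], [-3.93, 0.17, 0.06], [-3.93, 0.14, 0.06], [-3.93, 0.11, 0.06], [-3.93, 0.07, 0.06], [-3.93, 0.04, 0.06], [-3.93, 0.01, 0.06], [-3.93, -0.03, 0.06]] twist -0.48
```

View pics/g4.png

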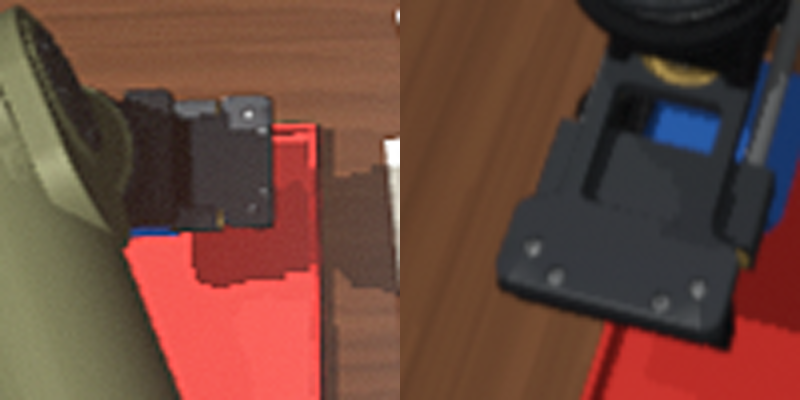

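Call:
{"api": "arm_command", "payload": {"translation": [[-3.9, 0.1, 0], [-3.9, 0.1, 0], [-3.9, 0.1, 0], [-3.9, 0, 0], [-3.9, 0, 0], [-3.9, 0, 0], [-3.9, 0, 0], [-3.8, 0, 0], [0, 0, 0], [0, 0, 0]], "twist": [-0.5, -0.5, -0.5, -0.5, -0.5, -0.5, -0.5, -0.5, 0, 0]}}

```text
time_s: 25.42
tool_pos: [0.5723, 0.0175, 0.1296]
tool_rot: [-178.0, -0.7, 95.0]
force: [-0.1, 0.3, -3.6]
grip_width: 0.0556
```

```bash
python3 go.py 1 .590 .024 .1436 94.5
python3 - <<'E'
from h import *
t=optics.read_camera("top");s=optics.read_camera("side")
q=proj(s,[.6,.024,.16])[0].astype(int);print(q)
im=crop(s,(q[0]-50,q[1]-50,q[0]+50,q[1]+50),6);cv2.imwrite("pics/g5.png",im)
E
```

```text
t 25.425 [0.5723 0.0175 0.1296] [-177.96   -0.68   94.97] q [-34.  16.  36. 100. -10.  69.  99.] F [-0.1  0.3 -3.6] w 0.0556
[[0.51, 1.77, -1.45]] twist 0.47
[310 260]
```

View pics/g5.png

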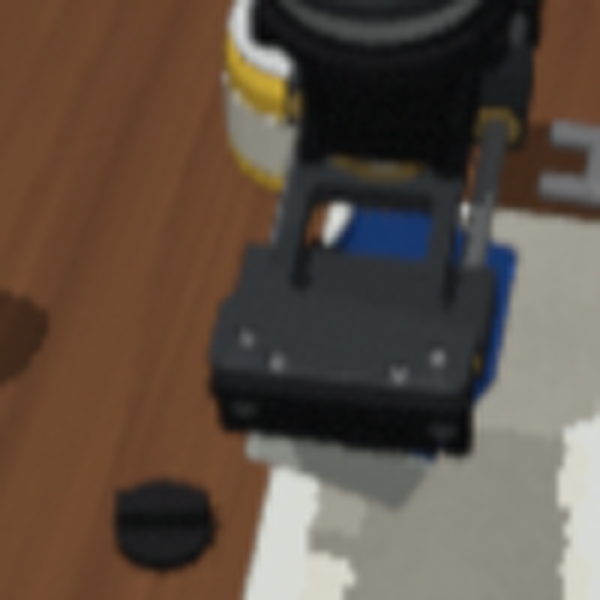

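Held, tilted with the knob up, and above the paper. On the +y side the foot's bottom edge runs from (245,460) to (400,508) in the crop. I'll cast that onto the known +y face plane to get the pitch.

```bash
cat > pitch.py <<'E'
from h import *
def facepts(c,uv):
    "rays onto the gripped +y face; gives points in axes (fwd, up) rel. to the pad point and in world"
    o=telemetry.get_obs();M=R.from_euler("xyz",o["tool_rot"],degrees=True).as_matrix()
    g=o["tool_pos"]-.019*M[:,2];n=M[:,0]*np.sign(M[1,0]);P0=g+n*.028
    a,d=ray(c,uv);W=a+d*(((P0-a)@n)/(d@n))[:,None]
    f=np.cross(n,[0,0,1]);f/=np.linalg.norm(f);u=np.cross(f,n)
    return W,np.c_[(W-g)@f,(W-g)@u],g
E
python3 - <<'E'
from pitch import *
s=optics.read_camera("side")
px=np.array([(245,460),(400,508),(435,462),(490,390),(515,250),(345,210)],float)
W,L,g=facepts(s,np.c_[260+(px[:,0]+.5)/6-.5,210+(px[:,1]+.5)/6-.5])
print(g,(L*1000).round(1).tolist());d=L[0]-L[1];print(np.degrees(np.arctan2(d[1],d[0])),np.linalg.norm(d))
im=crop(s,(285,265,350,305),12)
im=cv2.convertScaleAbs(im,alpha=1.7,beta=0);cv2.imwrite("pics/g6.png",im)
E
```

```text
[0.57358697 0.01765273 0.14945667] [[42.7, -43.7], [-8.8, -58.8], [-19.8, -31.0], [-36.0, 10.3], [-40.7, 78.7], [10.1, 87.1]]
16.368842776337743 0.0537465972776922
```

View pics/g6.png

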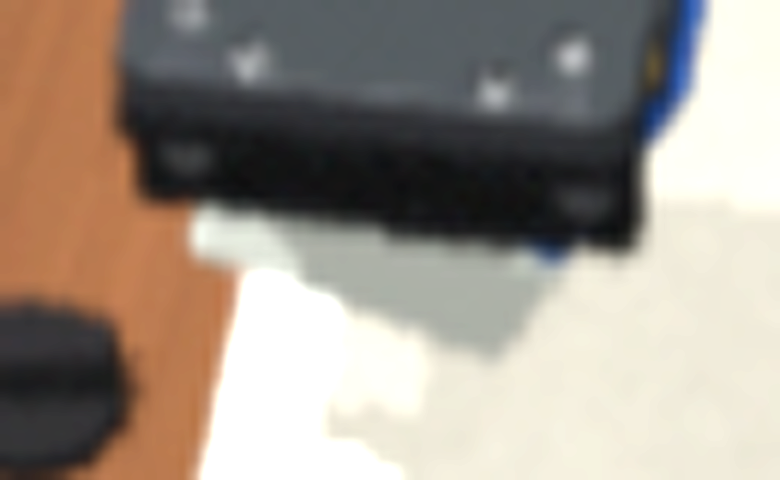

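```bash
python3 go.py 8 .581 .341 .11 90.6
```

```text
t 25.575 [0.5729 0.0178 0.1305] [-178.05   -0.66   95.05] q [-34.  16.  36. 100. -10.  69.  99.] F [ 0.5  0.  -3.6] w 0.056
[[4.01, 0.47, 0.29], [4.02, 0.43, 0.29], [4.02, 0.39, 0.29], [4.02, 0.35, 0.29], [4.03, 0.31, 0.29], [4.03, 0.27, 0.29], [4.03, 0.23, 0.29], [4.03, 0.19, 0.29]] twist 0.56
```

Call:
{"api": "arm_command", "payload": {"translation": [[4.0, 0.5, -0.3], [4.0, 0.4, -0.3], [4.0, 0.4, 0], [4.0, 0.4, 0], [4.0, 0.3, 0], [4.0, 0.3, 0], [4.0, 0.2, 0], [3.8, 0.2, 0], [0, 0, 0], [0, 0, 0]], "twist": [0.5, 0.5, 0.5, 0.5, 0.5, 0.5, 0.5, 0.5, 0, 0]}}

```text
time_s: 26.82
tool_pos: [0.5755, 0.3598, 0.1368]
tool_rot: [-177.9, -0.7, 91.9]
force: [1.0, -0.9, -2.1]
grip_width: 0.0557
```

```bash
python3 go.py 4 .581 .341 .06 90.6
```

```text
t 26.825 [0.5755 0.3598 0.1368] [-177.89   -0.67   91.92] q [-53.  27.  27.  84. -14.  73.  68.] F [ 1.  -0.9 -2.1] w 0.0557
[[-0.5, 0.19, 1.91], [-0.5, 0.19, 1.91], [-0.49, 0.2, 1.91], [-0.49, 0.2, 1.91]] twist 0.33
```

Call:
{"api": "arm_command", "payload": {"translation": [[-0.5, 0.2, 1.9], [-0.4, 0.1, 1.9], [-0.3, 0.1, 1.8], [-0.2, 0, 1.2], [0, 0, 0], [0, 0, 0]], "twist": [0.3, 0.3, 0.3, 0.3, 0, 0]}}

```text
time_s: 27.58
tool_pos: [0.5772, 0.3415, 0.062]
tool_rot: [-177.7, -0.5, 90.4]
force: [0.1, -0.7, -2.4]
grip_width: 0.0559
```

```bash
python3 go.py 1 .581 .343 .057 90.6
```

```text
t 27.575 [0.5772 0.3415 0.062 ] [-177.73   -0.46   90.37] q [-52.  30.  27.  89. -16.  66.  69.] F [ 0.1 -0.7 -2.4] w 0.0559
[[0.15, 0.4, 0.48]] twist -0.23
```

Now press down lightly gripped, from (0.580, 0.058) to about (0.578, 0.049).

Call:
{"api": "arm_command", "payload": {"translation": [[0, 0.3, 0.4], [0, 0, 0.3], [0, -0.05, 0.3], [0, -0.1, 0.3], [0, 0, 0]], "twist": [0, 0, 0, 0, 0], "force": 6}}

```text
time_s: 28.2
tool_pos: [0.5795, 0.343, 0.0516]
tool_rot: [-177.9, -0.6, 90.4]
force: [-0.1, 0.2, -2.9]
grip_width: 0.0561
```

```bash
python3 go.py 1 .578 .343 .0488 90.6
```

```text
t 28.2 [0.5795 0.343  0.0516] [-177.9    -0.62   90.42] q [-51.  31.  26.  89. -16.  65.  69.] F [-0.1  0.2 -2.9] w 0.0561
[[0.0, -0.14, 0.28]] twist -0.18
```

Call:
{"api": "arm_command", "payload": {"translation": [[0, 0, 0.2], [0, 0, 0.2], [0, 0, 0.2]], "twist": [0, 0, 0]}}

```text
time_s: 28.58
tool_pos: [0.5783, 0.3432, 0.0481]
tool_rot: [-177.8, -0.7, 90.4]
force: [-4.5, -1.4, 5.3]
grip_width: 0.056
```

```bash
python3 go.py 1 .580 .343 .048 90.6
```

```text
t 28.575 [0.5783 0.3432 0.0481] [-177.78   -0.66   90.44] q [-51.  31.  26.  89. -17.  65.  70.] F [-4.5 -1.4  5.3] w 0.056
[[-0.02, 0.17, 0.0]] twist -0.16
```

Call:
{"api": "arm_command", "payload": {"translation": [[0, 0, 0.1], [0, 0, 0], [0, 0, -2], [0, 0, -4], [0, 0, -4], [0, 0, 0]], "twist": [0, 0, 0, 0, 0, 0], "force": 50}}

```text
time_s: 29.32
tool_pos: [0.5834, 0.3423, 0.1521]
tool_rot: [-177.9, -0.7, 90.4]
force: [0.1, 0.4, -2.6]
grip_width: 0.0558
```

```bash
python3 go.py 9 .61 -.11 .16 94.5
```

```text
t 29.325 [0.5834 0.3423 0.1521] [-177.93   -0.71   90.43] q [-52.  27.  28.  84. -14.  75.  68.] F [ 0.1  0.4 -2.6] w 0.0558
[[-5.03, 0.25, -0.16], [-5.03, 0.21, -0.16], [-5.03, 0.17, -0.16], [-5.03, 0.13, -0.16], [-5.03, 0.09, -0.16], [-5.03, 0.05, -0.16], [-5.03, 0.01, -0.16], [-5.03, -0.03, -0.16], [-5.03, -0.07, -0.16]] twist -0.45
```

Call:
{"api": "arm_command", "payload": {"translation": [[-5.0, 0.2, -0.2], [-5.0, 0.2, -0.2], [-5.0, 0.2, -0.2], [-5.0, 0.1, -0.2], [-5.0, 0.1, -0.2], [-5.0, 0.1, -0.2], [-5.0, 0, -0.2], [-4.5, 0, -0.2], [0, 0, 0], [0, 0, 0]], "twist": [-0.5, -0.5, -0.5, -0.5, -0.5, -0.5, -0.5, -0.4, 0, 0]}}

```text
time_s: 30.58
tool_pos: [0.6047, -0.0621, 0.1515]
tool_rot: [-177.5, -0.8, 94.7]
force: [-0.0, 0.2, -3.2]
grip_width: 0.0556
```

```bash
cat > meas.py <<'E'
from pitch import *
import sys
s=optics.read_camera("side");o=telemetry.get_obs()
q=proj(s,o["tool_pos"])[0].astype(int);b=(q[0]-33,q[1]-20,q[0]+32,q[1]+28);print(o["tool_pos"].round(4),o["tool_rot"].round(2),b)
im=cv2.convertScaleAbs(crop(s,b,12),alpha=1.5);cv2.imwrite(sys.argv[1],im)
E
python3 meas.py pics/g7.png
```

```text
[ 0.6045 -0.0628  0.1515] [-177.44   -0.73   94.64] (np.int64(286), np.int64(210), np.int64(351), np.int64(258))
```

View pics/g7.png

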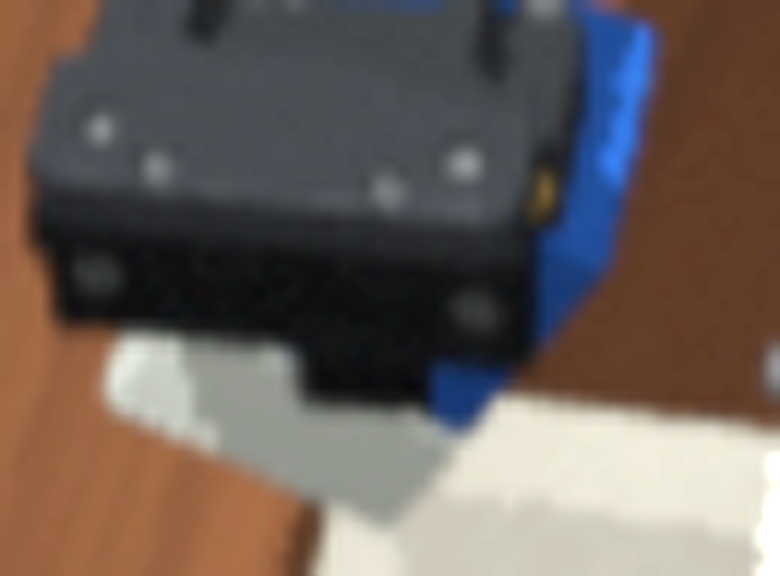

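The gripped switch shows clearly: the face corners are front-bottom (105,400), rear-bottom (385,524) and rear-top (612,265), with the foot/housing joint on the rear edge at (462,432).

```bash
cat >> pitch.py <<'E'
def report(px,b,sc=12):
    s=optics.read_camera("side");px=np.array(px,float)
    W,L,g=facepts(s,np.array(b[:2])+(px+.5)/sc-.5);L*=1000
    a=L[0]-L[1];r=L[2]-L[1];print("g",g.round(4),"L",L.round(1).tolist())
    print("bottom len",np.linalg.norm(a).round(1),"pitch",np.degrees(np.arctan2(a[1],a[0])).round(1),"| rear len",np.linalg.norm(r).round(1),"pitch",np.degrees(np.arctan2(-r[0],r[1])).round(1))
    return W,L,g
E
python3 - <<'E'
from pitch import *
W,L,g=report([(105,400),(385,524),(612,265),(462,432)],(286,210))
E
```

```text
g [ 0.6056 -0.0625  0.1708] L [[44.9, -34.9], [-3.2, -57.7], [-40.0, 14.6], [-16.1, -31.2]]
bottom len 53.2 pitch 25.4 | rear len 81.1 pitch 27.0
```

```bash
python3 go.py 9 .582 .343 .13 90.6
```

```text
t 30.675 [ 0.6047 -0.0623  0.1518] [-177.47   -0.74   94.69] q [-26.  20.  37.  93. -13.  73. 108.] F [-0.2  0.2 -2.8] w 0.0557
[[4.51, 0.13, 0.3], [4.51, 0.09, 0.3], [4.51, 0.06, 0.3], [4.51, 0.02, 0.3], [4.51, -0.01, 0.3], [4.51, -0.05, 0.3], [4.51, -0.08, 0.3], [4.51, -0.12, 0.3], [4.5, -0.16, 0.3]] twist 0.45
```

Call:
{"api": "arm_command", "payload": {"translation": [[4.5, 0.1, 0], [4.5, 0.1, 0], [4.5, 0.1, 0], [4.5, 0, 0], [4.5, 0, 0], [4.5, 0, 0], [4.4, 0, 0], [4.3, -0.1, 0.2], [3.0, -0.1, 0.2], [0, 0, 0]], "twist": [0.4, 0.4, 0.4, 0.4, 0.4, 0.4, 0.4, 0.4, 0.4, 0]}}

```text
time_s: 31.92
tool_pos: [0.5735, 0.3543, 0.1493]
tool_rot: [-177.3, -0.8, 92.4]
force: [-1.1, -0.1, -3.1]
grip_width: 0.0558
```

```bash
python3 go.py 4 .582 .343 .065 90.6
```

```text
t 31.925 [0.5735 0.3543 0.1493] [-177.25   -0.85   92.38] q [-53.  27.  27.  84. -14.  75.  69.] F [-1.1 -0.1 -3.1] w 0.0558
[[-0.32, 0.3, 2.09], [-0.32, 0.3, 2.09], [-0.32, 0.31, 2.09], [-0.31, 0.31, 2.09]] twist 0.45
```

Call:
{"api": "arm_command", "payload": {"translation": [[-0.3, 0.4, 2.0], [-0.3, 0.3, 2.0], [-0.2, 0.3, 2.0], [-0.1, 0.2, 1.8], [0, 0, 0], [0, 0, 0]], "twist": [0.5, 0.5, 0.4, 0.4, 0, 0]}}

```text
time_s: 32.67
tool_pos: [0.5822, 0.3412, 0.0628]
tool_rot: [-177.1, -0.5, 90.2]
force: [-0.8, -0.5, -2.5]
grip_width: 0.0558
```

```bash
python3 go.py 1 .582 .343 .053 90.6
```

```text
t 32.675 [0.5822 0.3412 0.0628] [-177.07   -0.48   90.23] q [-51.  31.  27.  88. -17.  67.  70.] F [-0.8 -0.5 -2.5] w 0.0558
[[0.18, 0.03, 0.98]] twist -0.37
```

Call:
{"api": "arm_command", "payload": {"translation": [[0, 0, 0.5], [0, 0, 0.4], [0, 0, 0.2], [0, 0, 0]], "twist": [0, 0, 0, 0], "force": 6}}

```text
time_s: 33.17
tool_pos: [0.5826, 0.3425, 0.0532]
tool_rot: [-177.2, -0.6, 90.3]
force: [0.5, -0.5, -2.8]
grip_width: 0.0561
```

Call:
{"api": "arm_command", "payload": {"translation": [[0, 0, 0.2], [0, 0, 0.2]], "twist": [0, 0]}}

```text
time_s: 33.42
tool_pos: [0.5826, 0.3428, 0.0503]
tool_rot: [-177.3, -0.7, 90.3]
force: [-4.0, -2.4, 5.7]
grip_width: 0.0562
```

```bash
python3 go.py 1 .582 .343 .0465 90.6
```

```text
t 33.425 [0.5826 0.3428 0.0503] [-177.26   -0.66   90.27] q [-51.  32.  26.  88. -17.  66.  70.] F [-4.  -2.4  5.7] w 0.0562
[[0.02, -0.05, 0.38]] twist -0.33
```

Call:
{"api": "arm_command", "payload": {"translation": [[0, 0, 0.2], [0, 0, 0.15]], "twist": [0, 0]}}

```text
time_s: 33.67
tool_pos: [0.5824, 0.3428, 0.0497]
tool_rot: [-177.2, -0.7, 90.3]
force: [-3.4, -0.7, 4.2]
grip_width: 0.056
```

```bash
python3 go.py 1 .582 .343 .0465 90.6
```

```text
t 33.675 [0.5824 0.3428 0.0497] [-177.23   -0.71   90.27] q [-51.  32.  26.  88. -17.  66.  70.] F [-3.4 -0.7  4.2] w 0.056
[[0.02, -0.03, 0.32]] twist -0.33
```

Call:
{"api": "arm_command", "payload": {"translation": [[0, -0.1, 0.4]], "twist": [0]}}

```text
time_s: 33.8
tool_pos: [0.5815, 0.3428, 0.0474]
tool_rot: [-177.2, -0.7, 90.3]
force: [-3.8, -1.6, 5.1]
grip_width: 0.0561
```

```bash
python3 go.py 1 .582 .343 .0465 90.6
```

```text
t 33.8 [0.5815 0.3428 0.0474] [-177.24   -0.74   90.26] q [-51.  32.  26.  89. -17.  65.  70.] F [-3.8 -1.6  5.1] w 0.0561
[[0.02, 0.06, 0.09]] twist -0.34
```

Call:
{"api": "arm_command", "payload": {"translation": [[0, 0, 0], [0, 0, 0], [0, 0, -2], [0, 0, -4], [0, 0, -4], [0, 0, 0]], "twist": [0, 0, 0, 0, 0, 0], "force": 50}}

```text
time_s: 34.55
tool_pos: [0.5874, 0.3415, 0.1525]
tool_rot: [-177.4, -0.8, 90.2]
force: [-0.6, -0.7, -2.7]
grip_width: 0.0557
```

```bash
python3 - <<'E'
from tgt import *
M=R.from_euler("xyz",[-177.3,-.7,94.5],degrees=True).as_matrix()
g=K+Rh@[.0005-.05,0,.0505-.057];print("pad",g.round(4),"TCP",(g+.019*M[:,2]).round(4))
E
python3 go.py 8 .588 .025 .145 94.5
```

```text
pad [0.5926 0.0241 0.1546] TCP [0.5917 0.0243 0.1356]
t 34.55 [0.5874 0.3415 0.1525] [-177.37   -0.77   90.24] q [-52.  27.  28.  83. -15.  76.  68.] F [-0.6 -0.7 -2.7] w 0.0557
[[-3.96, -0.01, 0.04], [-3.96, -0.04, 0.04], [-3.96, -0.08, 0.04], [-3.96, -0.12, 0.04], [-3.95, -0.15, 0.04], [-3.95, -0.19, 0.04], [-3.95, -0.23, 0.04], [-3.95, -0.27, 0.04]] twist -0.53
```

Call:
{"api": "arm_command", "payload": {"translation": [[-3.9, 0, -0.2], [-3.9, 0, -0.2], [-3.9, 0, -0.2], [-3.9, 0, -0.2], [-3.9, -0.1, -0.2], [-3.9, -0.1, -0.2], [-3.9, -0.1, 0], [-3.4, -0.1, 0], [0, 0, 0], [0, 0, 0]], "twist": [-0.5, -0.5, -0.5, -0.5, -0.5, -0.5, -0.5, -0.5, 0, 0]}}

```text
time_s: 35.8
tool_pos: [0.5898, 0.0258, 0.1514]
tool_rot: [-176.8, -0.9, 94.5]
force: [-0.0, -0.1, -2.5]
grip_width: 0.0558
```

```bash
python3 go.py 2 .5917 .0243 .1356 94.5
```

```text
t 35.8 [0.5898 0.0258 0.1514] [-176.84   -0.88   94.48] q [-33.  18.  35.  95. -11.  73.  99.] F [-0.  -0.1 -2.5] w 0.0558
[[-0.09, 0.13, 0.78], [-0.09, 0.13, 0.78]] twist -0.01
```

Call:
{"api": "arm_command", "payload": {"translation": [[-0.1, 0.15, 0.7], [0, 0.1, 0.7], [0, 0, 0], [0, 0, 0]], "twist": [0, 0, 0, 0]}}

```text
time_s: 36.3
tool_pos: [0.5911, 0.0287, 0.135]
tool_rot: [-176.7, -0.9, 94.8]
force: [-0.0, -0.1, -2.1]
grip_width: 0.0557
```

```bash
python3 go.py 1 .5917 .0243 .1356 94.5; python3 - <<'E'
from h import *
s=optics.read_camera("side");t=optics.read_camera("top");o=telemetry.get_obs()
q=proj(s,o["tool_pos"])[0].astype(int);x0,y0=q[0]-30,q[1]-28
r=proj(t,[.64,.027,.185])[0].astype(int);x1,y1=r[0]-16,r[1]-30
print(x0,y0,x1,y1)
im=np.hstack([crop(s,(x0,y0,x0+55,y0+60),10),crop(t,(x1,y1,x1+25,y1+60),10)]);cv2.imwrite("pics/g8.png",cv2.convertScaleAbs(im,alpha=1.4))
E
```

```text
t 36.3 [0.5911 0.0287 0.135 ] [-176.73   -0.92   94.77] q [-33.  19.  35.  96. -12.  72.  99.] F [-0.  -0.1 -2.1] w 0.0557
[[-0.45, 0.02, -0.07]] twist 0.27
284 243 295 192
```

View pics/g8.png

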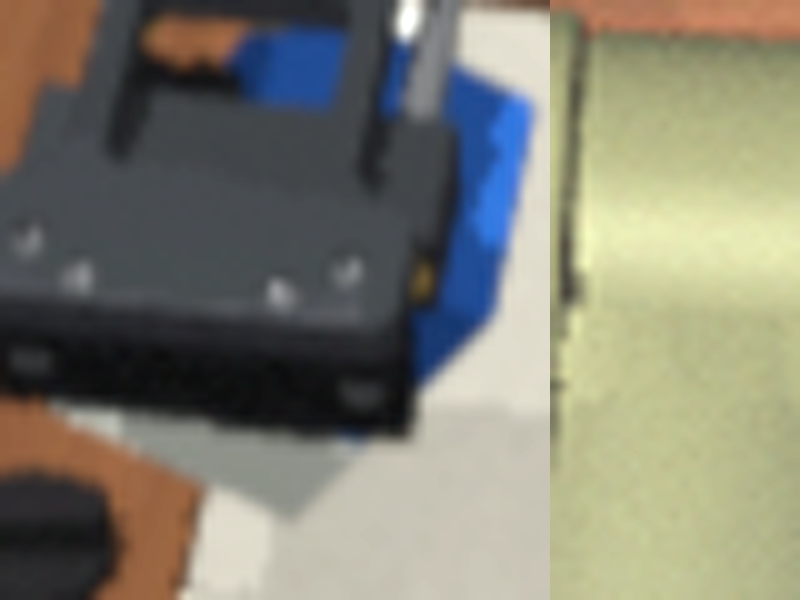

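```bash
python3 - <<'E'
from pitch import *
import tgt
W,L,g=report([(50,402),(291,520),(492,322)],(284,243),10)
M=R.from_euler("xyz",telemetry.get_obs()["tool_rot"],degrees=True).as_matrix();n=M[:,0]
for th in (28,30,32):
    # body axes: y = jaw axis, pitch th; anchor at mid of the rear edge (body -28,28,42)
    f=np.cross(n,[0,0,1]);f/=np.linalg.norm(f);u=np.cross(f,n);c,s=np.cos(np.radians(th)),np.sin(np.radians(th))
    B=np.c_[c*f+s*u,n,-s*f+c*u]
    O=(W[1]+W[2])/2-B@[-.028,.028,.042];k=O+B@[.05,0,.057]
    print(th,"knob",k.round(4),"err in head axes mm",((k-tgt.K)@tgt.Rh*1000).round(1),"pad in body",((g-O)@B*1000).round(1),"rot err",R.from_matrix(tgt.Rh.T@B).as_rotvec(degrees=True).round(1))
E
```

```text
g [0.5923 0.0282 0.1542] L [[44.3, -30.0], [-2.9, -57.7], [-40.7, 13.5]]
bottom len 54.7 pitch 30.4 | rear len 80.6 pitch 28.0
28 knob [0.6322 0.0311 0.1819] err in head axes mm [-1.2  3.9 -2.9] pad in body [ 1.6 -0.  51.3] rot err [ 0.9  2.  -0.2]
30 knob [0.6305 0.0309 0.1841] err in head axes mm [-1.6  3.8 -0.1] pad in body [ 1.9 -0.  50.3] rot err [ 0.9  0.  -0.3]
32 knob [0.6286 0.0307 0.1861] err in head axes mm [-2.2  3.8  2.6] pad in body [ 2.2 -0.  49.2] rot err [ 0.9 -2.  -0.3]
```

Call:
{"api": "arm_command", "payload": {"translation": [[-0.4, 0.05, -0.2], [0, 0, 0], [0, 0, 0]], "twist": [0.2, 0, 0]}}

```text
time_s: 36.83
tool_pos: [0.5926, 0.0238, 0.1379]
tool_rot: [-176.8, -0.9, 94.5]
force: [-0.6, -0.4, -4.0]
grip_width: 0.0559
```

```bash
cat > fin.py <<'E'
from pitch import *
import tgt
o=telemetry.get_obs();M=R.from_euler("xyz",o["tool_rot"],degrees=True).as_matrix();n=M[:,0];g=o["tool_pos"]-.019*M[:,2]
f=np.cross(n,[0,0,1]);f/=np.linalg.norm(f);u=np.cross(f,n);c,s=np.cos(np.radians(29)),np.sin(np.radians(29))
B=np.c_[c*f+s*u,n,-s*f+c*u];k=g+B@[.05-.0017,0,.057-.0508]
print(o["time_s"],o["tool_pos"],o["tool_rot"],"v",np.abs(o["joint_velocities"]).max().round(2),"w",o["grip_width"])
print("knob",k.round(4),"err head mm",((k-tgt.K)@tgt.Rh*1000).round(1),"rot",R.from_matrix(tgt.Rh.T@B).as_rotvec(degrees=True).round(1))
# joint/edge line fit: blue housing's rear +y edge against the background
S=optics.read_camera("side");q=proj(S,o["tool_pos"])[0].astype(int);b=(q[0]-30,q[1]-28,q[0]+30,q[1]+32)
h=cv2.cvtColor(crop(S,b,10),cv2.COLOR_BGR2HSV).astype(int);m=(abs(h[...,0]-112)<14)&(h[...,1]>110)
r=[(np.flatnonzero(m[y]).max(),y) for y in range(200,440,4) if m[y].any()];print([tuple(map(int,p)) for p in r][::4])
r=np.array(r,float);E=r[(r[:,1]>340)&(r[:,1]<385)];W,L,_=facepts(S,np.array(b[:2])+(E+.5)/10-.5)
d=np.polyfit(L[:,1],L[:,0],1);print("rear edge pitch",np.degrees(np.arctan(-d[0])).round(1))
T=optics.read_camera("top");
gm=lambda h:(h[...,2]>130)&(h[...,2]<197)&(h[...,1]<14)
print("column",rect(T,(438,240,482,290),gm,.135))
bm=lambda h:(abs(h[...,0]-112)<14)&(h[...,1]>120)&(h[...,2]>150)
print("blank",rect(T,(185,310,222,345),bm,.088))
E
python3 fin.py
```

```text
36.825 [0.59258928 0.02381178 0.13789511] [-176.80991929   -0.91609825   94.4950705 ] v 0.29 w 0.05593069371404373
knob [0.6328 0.0262 0.1857] err head mm [ 0.9 -1.1  0.3] rot [ 0.8  1.  -0.5]
[(513, 200), (508, 216), (505, 232), (501, 248), (496, 264), (494, 280), (491, 296), (486, 312), (474, 328), (457, 344), (439, 360), (421, 376), (364, 428)]
rear edge pitch 31.2
column (array([ 0.537 , -0.3548]), array([ 0.537 , -0.3545]), array([79.3, 55.9]), -5.2, 4201)
blank (array([0.389, 0.313]), array([0.389 , 0.3128]), array([54.5, 54.4]), 18.0, 2817)
```

Call:
{"api": "arm_command", "payload": {"translation": [[0, 0, 0], [0, 0, 0], [0, 0, 0], [0, 0, 0]], "twist": [0, 0, 0, 0]}}

```text
time_s: 37.42
tool_pos: [0.5925, 0.0239, 0.1378]
tool_rot: [-176.8, -0.9, 94.5]
force: [0.1, -0.1, -2.8]
grip_width: 0.0555
```

```bash
python3 fin.py | head -2; python3 -c "
from cell import env
print(env.sign_off())"
```

```text
37.425 [0.59248552 0.02393824 0.13778788] [-176.79919629   -0.9159956    94.51144824] v 0.09 w 0.05554427580999579
knob [0.6327 0.0263 0.1856] err head mm [ 0.8 -0.9  0.2] rot [ 0.8  1.  -0.4]
the job is handed in; nothing more can be done
None
```

The two boxes are stacked on the third, and the switch is held up to the camera with its knob towards the lens. I handed the job in at about 37.5 s of the 72 s allowed.

- **Column:** the top box measures (0.537, -0.3545), yaw -5.2°. The bottom box measured (0.5367, -0.3543), yaw -4.9°, before stacking, so the column is straight to about 1 mm and 1°. The top view cannot see the lower two boxes any more, so I infer that the bottom box has not shifted.
- **Switch:** the moves cannot pitch the tool, so I gripped the switch lightly by its sides and swivelled it by pressing its foot on the tray's far wall. I then gripped it at 50 N.
- **Final hold:** the knob face is estimated within about 1 mm of its target, with roll and yaw within about 1°. The hold was steady.
- **Other objects:** the blank has not moved. I did not re-measure the other bystanders.

**Disagreements:**
- **Pitch:** three edge readings gave 28.0°, 30.4° and 31.2°. I took 29° in the final estimate, so the pitch is good to about ±2°. That could move the knob about 2–3 mm up or down.
- **Camera views:** the side and top views differed by 2–3 mm in y for objects near the table. I trusted the top view, which agreed with the arm.
- **Lens height:** it triangulated to 262 mm against the given 260 mm, and I used 260 mm.

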